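Hold a spring clamp gaping astride the edge of a circuit board

TASK

Squeeze the handles of the orange spring clamp so that its jaws spread, lift it off its parking fin, and lower the wide-open jaws astride the top edge of the green circuit board at the copper pad: clamp upright and square to the board, the edge midway between the jaws and well inside them, with nothing pressing on the board. Finish while still holding the clamp there, squeezed wide open and clear of the board, ready for a heat spreader to be slipped in under the jaw; do not put it down, do not let it close on the board, and leave the battery, fan and screwdriver where they lie.

Things in the scene. Friction and masses are not known exactly. Their poses are not given: they have to be found in the camera images.
- clip: Orange spring clamp with black jaw pads, like a big clothes peg, 60 g, 22 mm wide along its pivot; starts upright, handles up, clamped on the parking fin. Origin on the pivot axis (steel coil, diameter 13 mm); x along the pivot, y from jaw to jaw, z up; symmetric about x and y. Handle ends 50 mm above the origin, jaw tips 47 mm below; tip gap 6 mm parked, 26 mm fully spread.
- handles (a point): Point midway between the clamp's handles, 40 mm above its pivot, axes as the clamp's: squeeze here along y. Handles are 48 mm wide outside at their ends when parked, 36 mm wide 18 mm below this point; fully squeezed, their outer faces are upright, parallel, 29 mm apart. 5 N per handle starts the jaws, 9 N opens them fully against a hard stop; a grip of 20 to 40 N is safe.
- jaw_left (a joint): Opening angle (rad) of the jaw on the clamp's +y side: 0 as parked on the fin, 0.24 fully spread (hard stop), -0.06 fully shut. The spring shuts it.
- jaw_right (a joint): The same for the jaw on the -y side; both jaws always move equally.
- park: Parking stand, fixed: dark steel foot 75 x 66 x 12 mm with an upright aluminium fin 44 mm long (along its x), 6 mm thick (along its y), top 84 mm above the table. Origin at the centre of the foot's underside, z up. The parked clamp's pivot is 94 mm above the table, its axes along the stand's; as it is squeezed it may slide 4 mm down until its coil rests on the fin.
- holder: Board holder, fixed: dark steel foot 70 x 130 x 14 mm and two aluminium posts, 90 mm high, at its y ends, holding a green circuit board upright. Origin at the centre of the foot's underside; z up, x square to the board's faces, y along its top edge. The board is 3 mm thick, 102 mm long, centred over the origin, its top edge 120 mm above the table.
- pad_edge (a point): Middle of the board's top edge at the copper pad (24 mm long along the edge, 16 mm down each face): 18 mm from the board's middle towards +y of the holder, 120 mm above the table. Its axes are the holder's.
- battery: Bystander: loose flat gold battery, 95 x 60 x 9 mm, origin under its centre.
- fan: Bystander: loose black fan, 52 x 52 x 12 mm, origin under its centre.
- screwdriver: Bystander: loose red-handled screwdriver, 150 mm long, origin under its middle.
Things that resemble listed ones, but are neither listed nor needed, are in the scene too. Leave any red, turquoise or yellow look-alike of the clip alone.

How it is judged (in metres and radians):
On the way:
1. the clamp, squeezed open, has been lifted clear off the fin (value of joint each of jaw_left, jaw_right above 0.15 rad and distance of clip from where it was at the start of the episode above 0.04 m and contact force between clip and park below 0.1 N and contact force between the fingers and clip above 2 N), for 0.2 s.
At the end, for the whole second after the job is handed in: For the last second: clamp held still, both jaws past 0.18 rad, upright and square to the board within 0.2 rad; pad edge within 7 mm of midway between the jaws, 10 mm along the edge, 9 to 38 mm below the pivot; nothing touches board or holder (value of joint each of jaw_left, jaw_right above 0.18 rad and x of pad_edge in the frame of clip between -0.01 and 0.01 m and y of pad_edge in the frame of clip between -0.007 and 0.007 m and z of pad_edge in the frame of clip between -0.038 and -0.009 m and angle between clip's own z axis and vertical below 0.2 rad and angle between the y axis of clip and the x axis of holder, either way round below 0.2 rad and contact force between the fingers and clip above 2 N and contact force between each of clip, the arm, the fingers and holder below 0.3 N and linear speed of clip below 0.02 m/s); the arm keeps its last pose, push and grip.
It fails at once if the clamp or robot presses on the board or its holder with more than 8 N (contact force between any of clip, the arm, the fingers and holder above 8 N).
It fails at once if the jaws close on the board (value of joint jaw_left below 0.05 rad and distance between pad_edge and clip below 0.045 m).
It fails at once if the battery, fan or screwdriver is disturbed (distance of any of battery, fan, screwdriver from where it was at the start of the episode above 0.02 m).
It also fails if it takes over 35 s, if anything falls off the work surface, if the arm or the gripper's body presses on something with over 40 N, if the wrist force passes 120 N, or if a joint passes its speed limit or range.

ROBOT

A 7-joint arm with a two-finger parallel gripper is mounted at the origin on the work surface. World frame = base frame: x ahead of the robot, y to its left, z up, the work surface at z = 0. Lengths are in mm, angles in rad, forces in N, time in s.
With the tool pointing down it reaches from about 425 to 1025 mm from the base axis. Payload 9.4 kg.
Tool frame: the origin (TCP) lies midway between the tips of the shut fingers; the grasp point (between the pads) lies 19 mm behind it; z points along the fingers, y is the line along which they close (so a half turn about z gives the same grasp; the last joint's range is limited). The gripper opens to 93 mm and grips with 3 to 60 N. Pads are 15 mm wide; open, the fingers measure 128 mm over their backs; the gripper's body (75 mm by 188 mm) begins 65 mm behind the grasp point.
Start: joints at [-1.366, 0.599, -0.003, 1.599, 0.002, 0.943, -0.08], TCP at [201.616, 696.401, 218.618] pointing down, gripper open.
Joint ranges: [-2.57, 2.57], [-0.35, 1.97], [-1.29, 1.29], [0.11, 2.56], [-1.05, 4.19], [0.11, 1.86], [-2.63, 2.63]. Speed limits (rad/s): [2.22, 2.22, 3.01, 3.01, 3.14, 3.14, 3.14].

INTERFACE

Orientations are given as a rotation vector (axis times angle).
In Python, from bench import arm, grip, optics, sign_off, read_clock, read_qpos, read_dq, read_tau, read_eef_pos, read_orientation, read_wrist_force, read_ft_torque, read_grip_width, read_gripper_force gives the robot as it stands. The module is installed in compiled form; this text tells all that it offers. Calls block until the motion is done:
- arm.move_to(position, orientation): joint-space move of the TCP to a pose.
- arm.line_to(position, frame=None, v=150): straight line of the TCP; frame=None keeps the orientation; v is the mean speed in mm/s.
- arm.goto_joints(angles): joint-space move.
- grip(opening, force=None): opening from 0.0 (shut) to 1.0 (fully open); force is the grip in N (None keeps the last); returns when the fingers have stopped.
- arm.sleep(seconds).
- arm.ik(position, orientation): joint angles nearest the present ones, or None.
- optics.snapshot(name): name is "scene" or "top" or "wrist"; returns a dict with "color" (420x560x3 uint8, red, green, blue), "camera_matrix" (3x3 intrinsics, pixels), "k1" (the pictures are not rectified: a ray, as slopes to the right and down, at radius r is drawn at 1 + k1 r^2 times it, then the intrinsics apply), "R" (3x3) and "t" (3): a world point X has camera coordinates R X + t. Camera axes: x right, y down, z forward; pixel columns grow to the right and rows downward; lengths in mm; the calibration is good to about 2 mm. A picture is of the moment at which its call begins. There is no depth.
A pose or a line that the arm cannot do raises arm.PlanningError and nothing moves.
- sign_off(): hands the job in; it is judged then, once.
Trained networks look in the newest picture that a camera, given by its name, has taken for a name from the list of things; names that differ only in an ending like _2 or _b are one class to them, and where a whole thing is asked for, a point or a joint stands for the part that bears it (a point fixed in the world has none). Each returns a list of dicts, best first, with "conf" (0 to 1); they miss things now and then, are a little off and sometimes report something else, mostly with a low value. They report only what shows in the picture. A call takes as long as a camera call. They do not tell look-alikes from the thing itself.
- optics.cut_out(camera, target): "mask" (420x560 bool, what is visible of it) and "extent" ([left, top, width, height] in pixels, round what is visible of it).
Readings, each from a call of its own:
- read_clock(): time.
- read_qpos(): joint angles.
- read_dq(): joint speeds.
- read_tau(): joint torques, N m.
- read_eef_pos(): TCP position.
- read_orientation(): TCP orientation.
- read_wrist_force(): force on the tool from outside, world axes, zero at the start.
- read_ft_torque(): the same for the moment, N m.
- read_grip_width(): opening from 0.0 (shut) to 1.0 (fully open).
- read_gripper_force(): force on a finger pad.
Only numpy, scipy, OpenCV 4.12 (cv2) and the standard library are available. Lean on these libraries where they do the work, as an engineer would, in place of code of your own. Each camera call takes 0.05 s, during which the arm holds its last target. There are 200 camera calls.

## Working session

There is one attempt and no reset: what is moved stays moved. The work goes in short steps, each a Python script; the robot and the scene stay as the last script left them, time stands still between calls to the robot, and variables do not carry over. Pictures are saved under pics/ and viewed, at most 10 in all, crops included, and the job is handed in when it is done.

```bash
mkdir -p pics
cat > h.py <<'E'
import numpy as np, cv2
from bench import *
def snap(n,f=None):
    s=optics.snapshot(n)
    if f: cv2.imwrite('pics/'+f,s['color'][:,:,::-1])
    return s
def proj(s,X):
    c=np.asarray(X,float).reshape(-1,3)@np.array(s['R']).T+s['t']; u=c[:,:2]/c[:,2:]
    u=u*(1+s['k1']*(u**2).sum(1,keepdims=True)); K=np.array(s['camera_matrix'])
    return u@K[:2,:2].T+K[:2,2]
def ray(s,px):
    K=np.array(s['camera_matrix']); d=(np.array(px,float)-K[:2,2])/[K[0,0],K[1,1]]; u=d.copy()
    for _ in range(20): u=d/(1+s['k1']*(u@u))
    R=np.array(s['R']); return -R.T@s['t'], R.T@np.r_[u,1]
def onz(s,px,z):
    o,d=ray(s,px); return o+d*(z-o[2])/d[2]
E
python3 - <<'E'
from h import *
for n in ('scene','top'):
    s=snap(n,n+'0.png'); print(n,np.round(-np.array(s['R']).T@s['t']),s['k1'],np.round(s['camera_matrix'],1).tolist())
    for t in ('clip','park','holder','battery','fan','screwdriver'):
        for d in optics.cut_out(n,t):
            m=np.argwhere(d['mask']).mean(0)[::-1]
            print(t,round(d['conf'],2),d['extent'],m.round(),np.mean(s['color'][d['mask']],0).round())
print(read_clock(),read_orientation())
E
```

```text
scene [1069.  269. 1065.] 0.004395360269123065 [[473.2, 0.0, 291.4], [0.0, 473.2, 209.8], [0.0, 0.0, 1.0]]
clip 0.8 [380.5, 214.8, 22.0, 29.5] [388. 230.] [121.  65. 113.]
clip 0.79 [354.1, 240.9, 22.0, 26.2] [363. 256.] [140. 103. 115.]
clip 0.67 [349.6, 298.5, 19.3, 27.7] [355. 312.] [152. 143. 120.]
clip 0.66 [394.7, 264.2, 16.0, 29.8] [402. 279.] [136.  59. 101.]
clip 0.65 [306.9, 240.5, 14.2, 26.0] [312. 254.] [ 71. 127. 152.]
park 0.71 [340.7, 255.2, 31.9, 30.6] [357. 272.] [ 79.  84. 114.]
holder 0.75 [192.9, 154.4, 54.5, 57.8] [218. 186.] [ 75.  86. 119.]
battery 0.92 [285.6, 175.6, 36.4, 35.4] [303. 191.] [212. 184. 113.]
fan 0.58 [276.7, 220.8, 25.7, 23.8] [288. 233.] [102. 108. 148.]
fan 0.33 [356.6, 244.6, 20.3, 23.7] [363. 256.] [139. 103. 114.]
top [ 414.   -0. 1016.] -0.12881625243325345 [[423.5, 0.0, 281.3], [0.0, 423.5, 205.1], [0.0, 0.0, 1.0]]
clip 0.81 [164.2, 141.5, 25.7, 17.4] [176. 150.] [142. 140. 148.]
clip 0.74 [162.5, 232.7, 24.9, 18.3] [175. 243.] [129.  93. 168.]
clip 0.7 [171.6, 180.9, 22.1, 19.5] [185. 192.] [151. 122. 154.]
clip 0.66 [223.1, 176.3, 23.4, 16.9] [234. 183.] [ 71. 133. 186.]
clip 0.56 [138.4, 183.3, 19.3, 29.1] [148. 197.] [127.  91. 156.]
park 0.61 [179.1, 178.3, 32.6, 38.6] [198. 202.] [ 89. 101. 151.]
park 0.57 [277.3, 127.4, 15.4, 52.8] [283. 145.] [191.  63. 123.]
holder 0.71 [340.4, 200.4, 63.9, 33.6] [368. 217.] [ 79.  89. 125.]
battery 0.66 [274.5, 240.1, 26.2, 37.8] [286. 260.] [234. 213. 123.]
fan 0.68 [262.1, 195.9, 26.1, 25.7] [276. 206.] [127. 137. 190.]
screwdriver 0.76 [276.6, 128.3, 14.7, 60.8] [282. 150.] [187.  82. 140.]
0.7 [4.41144990e-01 3.11044549e+00 2.09894279e-05]
```

Run:
```python
import cv2,numpy as np
a=cv2.imread('pics/scene0.png')[140:350,170:450]
b=cv2.imread('pics/top0.png')[100:310,120:420]
cv2.imwrite('pics/a.png',cv2.resize(a,(800,600),interpolation=3));cv2.imwrite('pics/b.png',cv2.resize(b,(800,560),interpolation=3))
```

```text
(no output)
```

View pics/a.png

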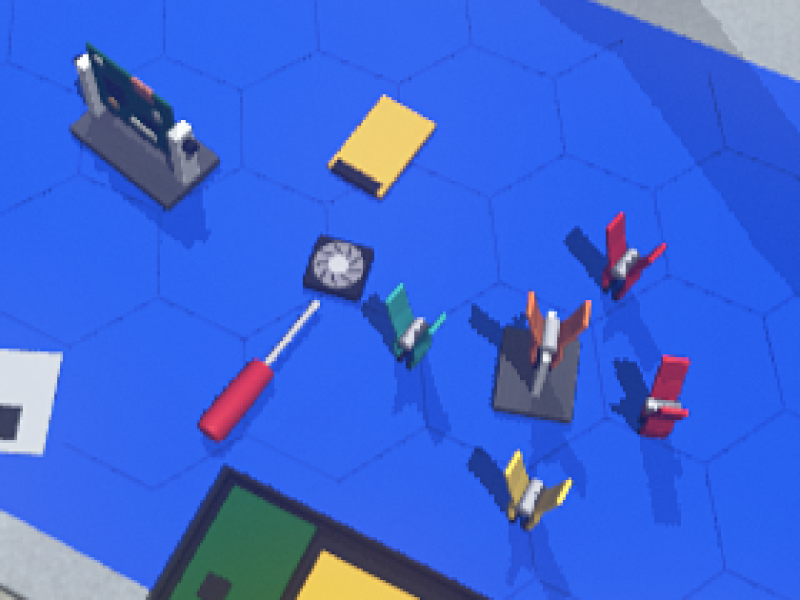

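View pics/b.png

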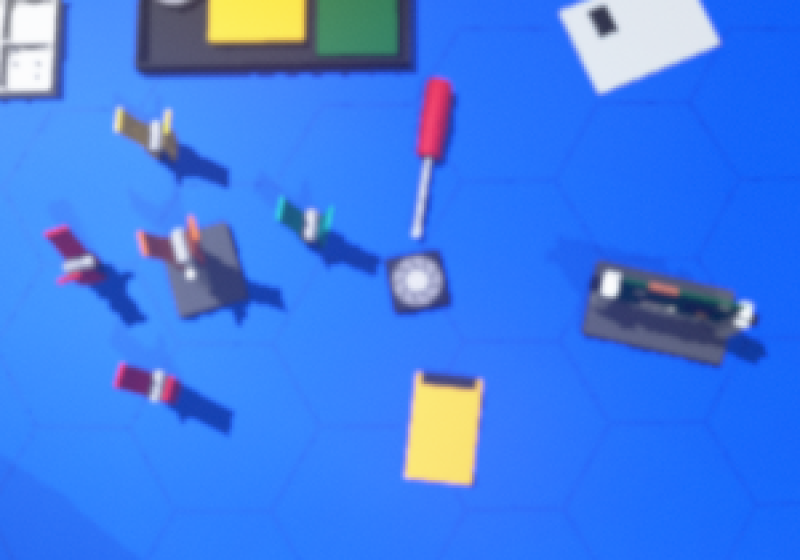

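Run:
```python
from h import *
s=snap('scene');t=snap('top')
A=lambda u,v:(170+u*.35,140+v*.35); B=lambda u,v:(120+u*.375,100+v*.375)
for nm,p in dict(fl=(495,408),fr=(571,420),br=(580,348)).items(): print('foot',nm,onz(s,A(*p),12).round())
for p in ((185,318),(247,300),(228,225)): print('foot top',onz(t,B(*p),12).round())
print('coil',onz(s,A(552,330),98).round(),onz(t,B(182,243),98).round())
for p in ((70,128),(168,205),(218,160)): print('hold',onz(s,A(*p),14).round())
for p in ((585,335),(722,365)): print('hold top',onz(t,B(*p),14).round())
print('pad',onz(s,A(142,84),120).round(),onz(t,B(664,285),120).round())
w=snap('wrist','w0.png'); q=read_eef_pos(); print(q, -np.array(w['R']).T@w['t'], np.array(w['R']).round(2).tolist())
```

```text
foot fl [643. 193.  12.]
foot fr [624. 253.  12.]
foot br [560. 235.  12.]
foot top [553. 226.  12.]
foot top [569. 170.  12.]
foot top [638. 189.  12.]
coil [598. 213.  98.] [604. 211.  98.]
hold [ 571. -270.   14.]
hold [ 601. -146.   14.]
hold [ 539. -130.   14.]
hold top [ 534. -134.   14.]
hold top [ 505. -256.   14.]
pad [ 556. -185.  120.] [ 561. -185.  120.]
[201.64782207 696.38762377 218.62571337] [133.44912424 716.10220663 384.5445575 ] [[0.28, 0.96, 0.0], [0.93, -0.27, 0.26], [0.25, -0.07, -0.97]]
```

```bash
cat >> h.py <<'E'
from scipy.spatial.transform import Rotation as Ro
def ori(yaw): # tool y along yaw, pointing down
    y=np.array([np.cos(yaw),np.sin(yaw),0]);z=np.array([0,0,-1.]);return Ro.from_matrix(np.c_[np.cross(y,z),y,z]).as_rotvec()
E
python3 - <<'E'
from h import *
for yw in (.28+np.pi/2,.28-np.pi/2): print('clip',arm.ik([601,213,300],ori(yw)))
for yw in (-.237,-.237+np.pi): print('hold',arm.ik([558,-185,300],ori(yw)))
E
```

```text
clip [-0.3969893   0.41635613 -0.04728277  1.71631768  0.02258269  1.00944723
  1.39853554]
clip [-0.90943311  0.49620941  0.7411032   1.74856752 -0.38055275  1.04581053
 -1.32471813]
hold [-0.39504424  0.47584383  0.93059565  1.86268446 -0.44387925  1.02644838
  0.48275063]
hold [-0.4822799   0.55616518  1.12277873  1.866659   -0.56795885  1.08560712
 -2.51580096]
```

Run:
```python
from h import *
arm.move_to([601,213,240],ori(.28+np.pi/2))
s=snap('wrist','w1.png')
print(proj(s,[601,213,98]),-np.array(s['R']).T@s['t'])
for t in ('clip','park'):
  for d in optics.cut_out('wrist',t): print(t,d['conf'],d['extent'])
print(read_clock())
```

```text
[[278.96767957 199.30427082]] [532.52743014 193.87137012 405.86153537]
clip 0.96 [343.2, 192.6, 41.4, 50.0]
clip 0.82 [259.1, 255.6, 41.0, 39.0]
clip 0.79 [310.3, 76.5, 51.2, 40.0]
clip 0.64 [252.3, 179.9, 50.2, 42.3]
clip 0.56 [152.7, 174.2, 53.1, 40.1]
park 0.98 [251.9, 153.8, 53.6, 43.6]
3.2417
```

View pics/w1.png

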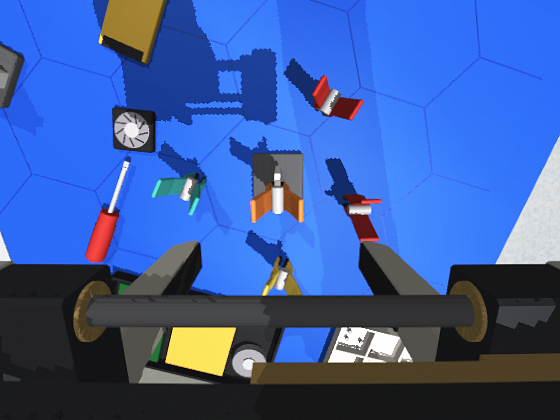

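Run:
```python
from h import *
s=snap('wrist'); im=s['color'][:,:,::-1].copy()
x0,y0,k=230,135,8
c=cv2.resize(im[y0:y0+72,x0:x0+96],None,fx=k,fy=k,interpolation=0)
def P(l,xy,yaw): 
    l=np.array(l,float); return l@np.array([[np.cos(yaw),np.sin(yaw),0],[-np.sin(yaw),np.cos(yaw),0],[0,0,1]])+[*xy,0]
L=[(a*37.5,b*33,12) for a,b in((-1,-1),(-1,1),(1,1),(1,-1))]+[(a*11,b*24,144) for a in(-1,1) for b in(-1,1)]+[(a*22,b*3,84) for a in(-1,1) for b in(-1,1)]
for u in proj(s,P(L,(601,213),.28)): cv2.circle(c,tuple(int(v) for v in ((u-[x0,y0]+.5)*k)),4,(0,255,0),-1)
cv2.imwrite('pics/c1.png',c)
```

```text
(no output)
```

View pics/c1.png

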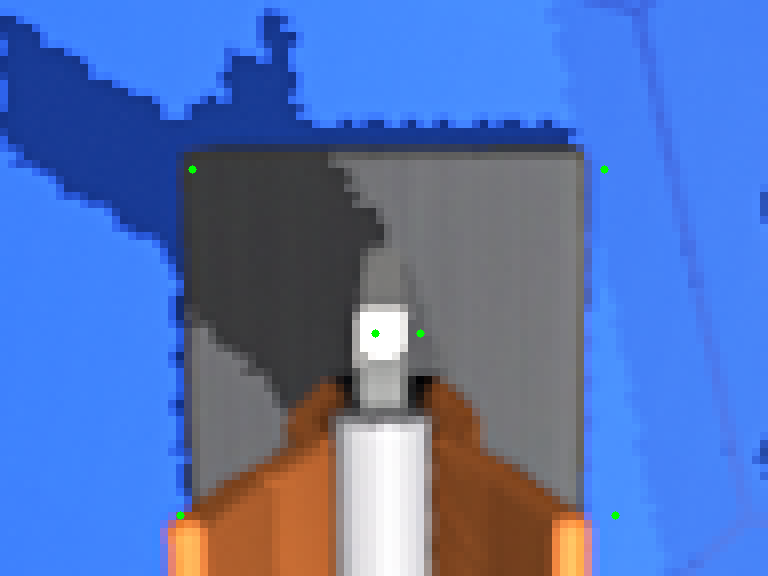

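```bash
cat >> h.py <<'E'
from scipy.optimize import least_squares
def P(l,xy,yaw):
    l=np.array(l,float); return l@np.array([[np.cos(yaw),np.sin(yaw),0],[-np.sin(yaw),np.cos(yaw),0],[0,0,1]])+[*xy,0]
def fit(s,L,uv,g):
    r=least_squares(lambda p:(proj(s,P(L,p[:2],p[2]/100))-uv).ravel(),[g[0],g[1],g[2]*100])
    return r.x/[1,1,100], r.fun.reshape(-1,2).round(1)
E
python3 - <<'E'
from h import *
s=snap('wrist')
L=[(-37.5,-33,12),(-37.5,33,12),(-11,-24,144),(-11,24,144),(-22,-3,84),(-22,3,84)]
M=np.array([(583,150),(183,150),(592,516),(166,516),(408,305),(356,305)])/8+[229.5,134.5]
print(proj(s,P(L,(601,213),.28)).round())
print(fit(s,L,M,(601,213,.28)))
E
```

```text
[[254. 156.]
 [305. 156.]
 [252. 199.]
 [307. 199.]
 [277. 176.]
 [282. 176.]]
(array([561.15360994, 199.20181935,   3.4157838 ]), array([[  0.4,  28. ],
       [  0. ,  27.7],
       [  0.9, -22.5],
       [ -1.2, -22.9],
       [ -0.5,   5.4],
       [  0.4,   5.4]]))
```

Left/right ordering swapped; fix.

Run:
```python
from h import *
s=snap('wrist')
L=[(-37.5,33,12),(-37.5,-33,12),(-11,24,144),(-11,-24,144),(-22,3,84),(-22,-3,84)]
M=np.array([(583,150),(183,150),(592,516),(166,516),(408,305),(356,305)])/8+[229.5,134.5]
print(fit(s,L,M,(601,213,.28)))
print(fit(s,L[2:],M[2:],(601,213,.28)))
```

```text
(array([5.99860074e+02, 2.10069443e+02, 2.82593772e-01]), array([[ 1. ,  0.9],
       [-0.6,  1. ],
       [ 0.5, -2.3],
       [-0.7, -2.1],
       [-0.5,  1.8],
       [ 0.4,  1.8]]))
(array([6.00178859e+02, 2.10206010e+02, 2.80473998e-01]), array([[ 0.5, -1.8],
       [-0.6, -1.8],
       [-0.4,  2.1],
       [ 0.5,  2.2]]))
```

Run:
```python
from h import *
o=ori(.282+np.pi/2); grip(1.0,30)
arm.move_to([600,210.1,200],o)
arm.line_to([600,210.1,115],v=80)
print(read_wrist_force())
grip(0.0,30)
arm.sleep(.2)
print(read_grip_width()*93,read_gripper_force(),read_wrist_force(),read_eef_pos(),read_clock())
s=snap('wrist','w2.png')
arm.line_to([600,210.1,215],v=80)
print(read_grip_width()*93,read_gripper_force(),read_wrist_force())
snap('wrist','w3.png'); print(read_clock())
a=[cv2.imread('pics/w%d.png'%i)[150:420,130:430] for i in (2,3)]
cv2.imwrite('pics/d.png',cv2.resize(np.hstack(a),(800,360)))
```

```text
[0.42280666 0.44671161 0.5796293 ]
23.055583631680797 29.976655551872682 [-0.73447263 -0.10931006  5.64352466] [600.37362149 210.40271392 115.68203931] 6.4
23.293216212610346 29.96246276074089 [ 0.09867392  0.2090653  -1.38027507]
7.9
```

View pics/d.png

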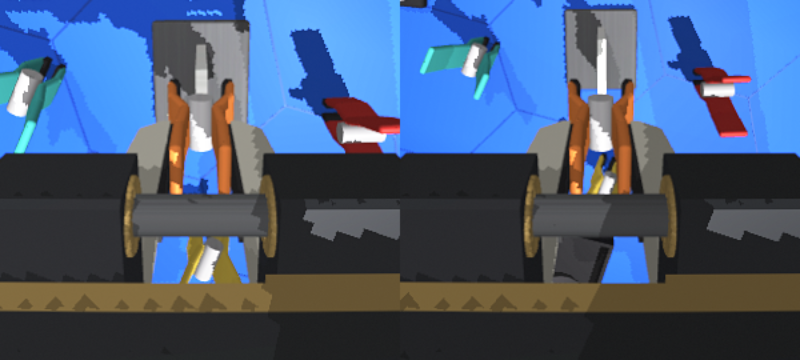

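Run:
```python
from h import *
arm.line_to([600,210.1,280],v=150)
arm.move_to([549,-224,280],ori(-.237))
s=snap('wrist','w4.png'); im=s['color'][:,:,::-1].copy()
L=[(a*35,b*65,14) for a,b in((-1,-1),(-1,1),(1,1),(1,-1))]+[(a*1.5,18+b*12,120) for a in(-1,1) for b in(-1,1)]
uv=proj(s,P(L,(554,-202),-.237)); print(uv.round(1).tolist(), read_clock(), read_gripper_force(),read_wrist_force())
im=cv2.resize(im,(800,600),interpolation=0)
for u in uv: cv2.circle(im,tuple(int(v) for v in ((u+.5)*800/560)),2,(0,255,255),-1)
cv2.imwrite('pics/e.png',im)
```

```text
[[255.2, 210.1], [253.5, 117.9], [304.9, 118.0], [302.9, 210.2], [277.4, 171.7], [277.4, 149.0], [280.2, 171.8], [280.2, 149.0]] 10.1417 29.96254777594004 [ 0.67342796  0.35209749 -1.28505035]
```

View pics/e.png

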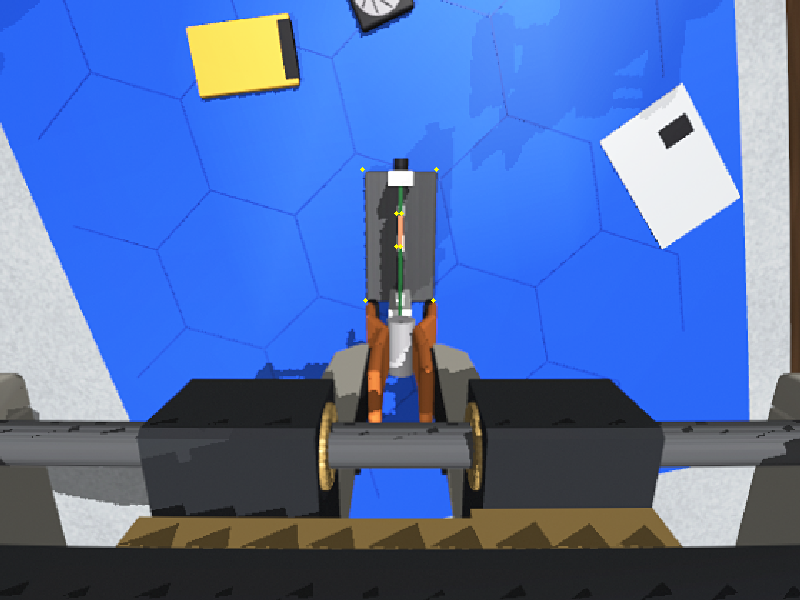

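Run:
```python
import cv2
a=cv2.imread('pics/w4.png')[105:300,235:325]
l=cv2.resize(a[:98],None,fx=4.4,fy=6,interpolation=0);r=cv2.resize(a[97:],None,fx=4.4,fy=6,interpolation=0)
import numpy as np; cv2.imwrite('pics/f.png',np.hstack([l,r])); print(l.shape,r.shape)
```

```text
(588, 396, 3) (588, 396, 3)
```

View pics/f.png

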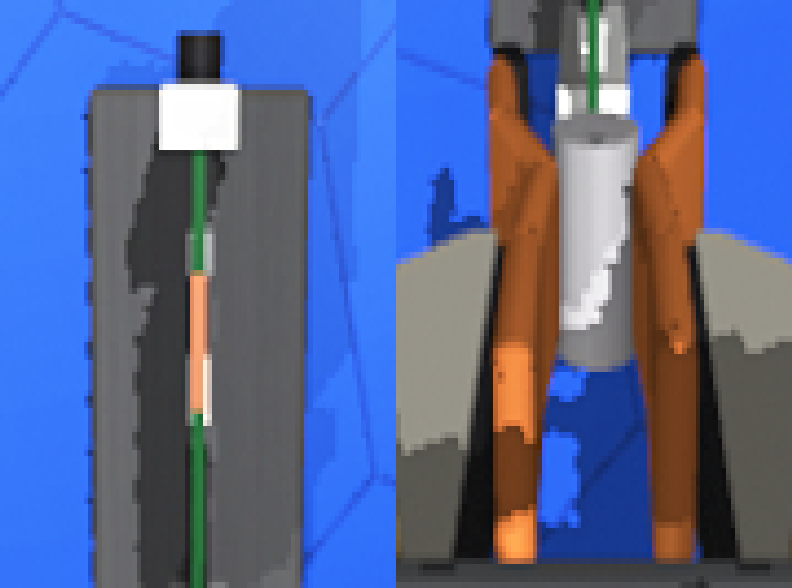

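Run:
```python
from h import *
s=snap('wrist')
L=[(-35,65,14),(35,65,14)]+[(a*1.5,18+b*12,120) for b in(1,-1) for a in(-1,1)]
M=np.array([(255.4,119.5),(304.7,119.5),(278.2,149.5),(281.2,149.5),(278.2,173.2),(281.2,173.2)])
f=fit(s,L,M,(554,-202,-.237));print(f, 'pad',P([(0,18,120)],f[0][:2],f[0][2]))
f2=fit(s,L[2:],M[2:],(554,-202,-.237));print(f2[0],'pad',P([(0,18,120)],f2[0][:2],f2[0][2]))
p=read_eef_pos();R=Ro.from_rotvec(read_orientation()).as_matrix();print(p,R.round(3).tolist())
W=lambda x,y,z:p+R@[x,y,z]
for z in (17,21,25,29): print(z,proj(s,[W(11,0,z),W(11,-6.5,z),W(11,6.5,z),W(-11,0,z-6)]).round(1).tolist())
print('handle ends',proj(s,[W(x,y,-29) for x in(11,-11) for y in (-14.5,14.5)]).round(1).tolist())
```

```text
(array([ 5.54688863e+02, -2.03422995e+02, -2.38624119e-01]), array([[-1.1, -0.7],
       [ 0.9, -0.5],
       [ 0.2,  0.7],
       [ 0. ,  0.7],
       [ 0.1, -0.3],
       [-0.1, -0.3]])) pad [[ 558.94344975 -185.93304128  120.        ]]
[ 5.54771482e+02 -2.03175100e+02 -2.35141798e-01] pad [[ 558.96513776 -185.67043595  120.        ]]
[ 549.57470709 -222.8010083   279.75952732] [[0.232, 0.973, -0.0], [0.973, -0.232, 0.0], [0.0, -0.0, -1.0]]
17 [[278.6, 228.3], [268.4, 228.3], [288.9, 228.3], [278.6, 264.3]]
21 [[278.6, 226.3], [268.6, 226.3], [288.7, 226.3], [278.7, 261.6]]
25 [[278.7, 224.4], [268.8, 224.4], [288.5, 224.4], [278.7, 259.0]]
29 [[278.7, 222.6], [269.0, 222.6], [288.4, 222.6], [278.7, 256.6]]
handle ends [[248.4, 258.1], [308.0, 258.1], [249.7, 298.3], [306.9, 298.3]]
```

Run:
```python
from h import *
arm.line_to([558.3,-185.7,280],v=100); arm.sleep(.3); print(read_eef_pos())
arm.line_to([558.3,-185.7,215],v=80); arm.sleep(.3); print(read_eef_pos(),read_wrist_force())
snap('wrist','w5.png'); snap('scene','s5.png'); print(read_clock())
a=cv2.resize(cv2.imread('pics/w5.png')[110:290,215:345],(400,554),interpolation=0);b=cv2.resize(cv2.imread('pics/s5.png')[105:215,180:260],(400,550),interpolation=2)
cv2.imwrite('pics/g.png',np.hstack([a[:550],b]))
```

```text
[ 558.14333833 -186.27376385  280.05767528]
[ 558.424029   -185.68282369  215.32542705] [ 0.20864108 -0.14672623 -1.46554072]
12.3917
```

View pics/g.png

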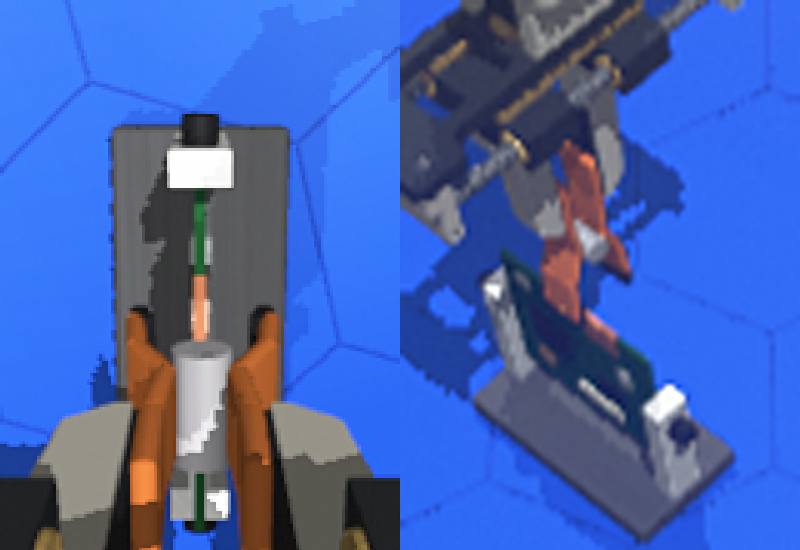

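Run:
```python
from h import *
arm.line_to([558.3,-185.7,167],v=40); arm.sleep(.5); print(read_eef_pos(),read_wrist_force(),read_gripper_force(),read_grip_width())
snap('wrist','w6.png'); snap('scene','s6.png');snap('top','t6.png'); print(read_clock())
a=cv2.resize(cv2.imread('pics/w6.png')[110:290,215:345],(400,554),interpolation=0);b=cv2.resize(cv2.imread('pics/s6.png')[105:215,180:260],(400,550),interpolation=2)
cv2.imwrite('pics/k.png',np.hstack([a[:550],b]))
```

```text
[ 558.30772463 -185.72547656  167.03313769] [ 0.29569757  0.07267096 -0.1458091 ] 29.962533834041096 0.2504531109043388
14.3917
```

View pics/k.png

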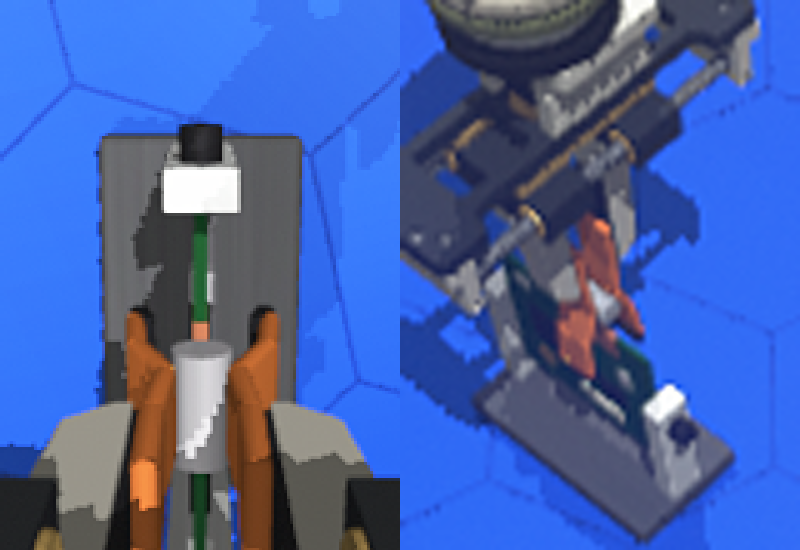

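Run:
```python
from h import *
F=lambda:np.mean([ (arm.sleep(.05),read_wrist_force())[1] for _ in range(6)],0).round(2)
print(F())
for z in (172,180,167): arm.line_to([558.3,-185.7,z],v=30); arm.sleep(.2); print(z,F())
p=read_eef_pos();R=Ro.from_rotvec(read_orientation()).as_matrix()
for n in('scene',):
    s=snap(n)
    for z in (17,23,29,39): print(z,proj(s,[p+R@[x,0.6,z] for x in(11,-11)]).round(1).tolist(), 'handle ends',proj(s,[p+R@[x,y,z-50] for x in(11,) for y in(-14,14)]).round(1).tolist())
    a=cv2.resize(s['color'][145:190,205:240,::-1],(560,594+126),interpolation=0)[:600]; cv2.imwrite('pics/m.png',a)
print(read_clock())
```

```text
[ 0.12 -0.33 -0.32]
172 [-0.18  0.12 -0.67]
180 [-0.19 -0.36 -0.41]
167 [ 0.12 -0.11 -0.21]
17 [[220.5, 165.4], [214.0, 160.5]] handle ends [[222.3, 148.7], [213.6, 156.2]]
23 [[220.9, 166.9], [214.3, 162.0]] handle ends [[222.6, 150.3], [213.9, 157.8]]
29 [[221.2, 168.4], [214.7, 163.5]] handle ends [[223.0, 151.9], [214.3, 159.3]]
39 [[221.7, 170.8], [215.2, 165.9]] handle ends [[223.5, 154.5], [214.9, 161.9]]
17.5583
```

View pics/m.png

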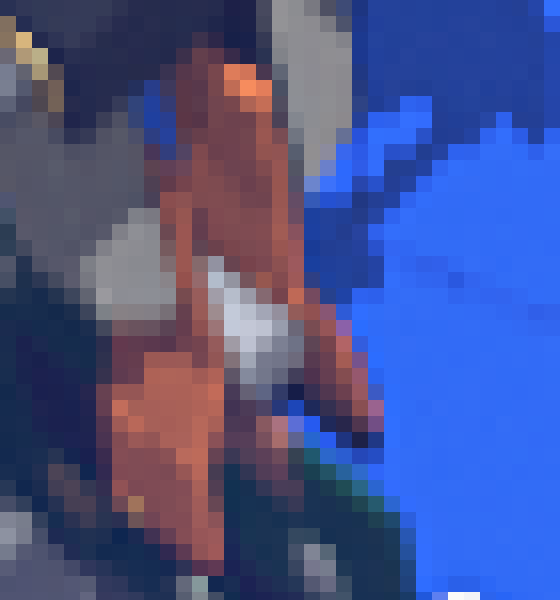

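```bash
python3 -c "
from h import *
arm.sleep(.3);print(read_gripper_force(),read_eef_pos(),read_clock());print(sign_off())"
```

```text
29.962583907181397 [ 558.30781086 -185.70179731  167.00533651] 17.8583
the job is handed in; nothing more can be done
None
```

I handed the job in at 17.9 s. The orange clamp is squeezed open at 30 N and held astride the board at the copper pad, with the edge about 24 mm below the pivot. The board looks centred between the jaws in the wrist picture, and the wrist force shows no contact; the judge's result wasn't shown.

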